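Close the vacuum desiccator

ROBOT

A 6-joint arm with a two-finger parallel gripper is mounted at the origin on a cart in front of the work surface, level with it; the furniture and walls round the work are solid. World frame = base frame: x ahead of the robot, y to its left, z up, the work surface at z = 0. Lengths are in m, angles in rad, forces in N, time in s.
With the tool pointing down it reaches from about 0.375 to 0.925 m from the base axis. Payload 5.7 kg.
Tool frame: the origin (TCP) lies midway between the tips of the shut fingers; the grasp point (between the pads) lies 19 mm behind it; z points along the fingers, y is the line along which they close (so a half turn about z gives the same grasp; the last joint's range is limited). The gripper opens to 88 mm and grips with 3 to 60 N. Pads are 20 mm wide; open, the fingers measure 115 mm over their backs; the gripper's body (75 mm by 178 mm) begins 61 mm behind the grasp point.
Start: joints at [-1.263, 0.359, 1.51, -0, 1.272, -0.115], TCP at [0.246, -0.547, 0.223] pointing down, gripper open.
Joint ranges: [-2.97, 2.97], [-1.01, 2.36], [0.21, 2.38], [-0.96, 4.11], [0.2, 2.71], [-2.98, 2.98]. Speed limits (rad/s): [2.39, 2.39, 3.14, 3.14, 3.14, 3.14].

INTERFACE

Orientations are given as a unit quaternion [x, y, z, w].
In Python, from bench import move_ptp, servo_line, goto_joints, move_gripper, sleep, inverse_kinematics, capture, PlanningError, close_job, spot_in, silhouettes, current_clock, current_joint_pos, current_qvel, current_joint_torque, current_position, current_orientation, current_force, current_torque, current_finger_gap, current_grip_force gives the robot as it stands. Calls block until the motion is done:
- move_ptp(position, orientation): joint-space move of the TCP to a pose.
- servo_line(position, orientation=None, rate=0.15, contact_N=None): straight line of the TCP; orientation=None keeps the orientation; rate is the mean speed in m/s. With contact_N (N) it stops when the force on the tool has changed by that much, and returns True; else False.
- goto_joints(angles): joint-space move.
- move_gripper(opening): finger opening in m; the grip force is fixed at half the most; returns when the fingers have stopped.
- sleep(seconds).
- inverse_kinematics(position, orientation): joint angles nearest the present ones, or None.
- capture(name): name is "scene" or "side" or "wrist"; returns a dict with "image" (384x512x3 uint8, blue, green, red), "range_z" (384x512 float32, m along the optical axis (not along the pixel's ray), 0 where there is no reading), "intrinsics" (3x3 intrinsics, pixels), "R" (3x3) and "t" (3): a world point X has camera coordinates R X + t. Camera axes: x right, y down, z forward; pixel columns grow to the right and rows downward; lengths in m; the calibration is good to about 2 mm. The wrist camera is an equidistant fisheye: a pixel r from the principal point sees the ray r / f radians off the axis. A picture is of the moment at which its call begins.
A pose or a line that the arm cannot do raises PlanningError and nothing moves.
- close_job(): hands the job in; it is judged then, once.
Trained networks look in the newest picture that a camera, given by its name, has taken for a name from the list of things; names that differ only in an ending like _2 or _b are one class to them, and where a whole thing is asked for, a point or a joint stands for the part that bears it (a point fixed in the world has none). Each returns a list of dicts, best first, with "conf" (0 to 1); they miss things now and then, are a little off and sometimes report something else, mostly with a low value. They report only what shows in the picture. A call takes as long as a camera call. They do not tell look-alikes from the thing itself.
- spot_in(camera, query): "xy" ([column, row] in pixels, amid what is visible of it).
- silhouettes(camera, query): "region" (384x512 bool, what is visible of it) and "xy" ([column, row] in pixels, amid what is visible of it).
Readings, each from a call of its own:
- current_clock(): time.
- current_joint_pos(): joint angles.
- current_qvel(): joint speeds.
- current_joint_torque(): joint torques, N m.
- current_position(): TCP position.
- current_orientation(): TCP orientation.
- current_force(): force on the tool from outside, world axes, zero at the start.
- current_torque(): the same for the moment, N m.
- current_finger_gap(): finger opening in m.
- current_grip_force(): force on a finger pad.
Only numpy, scipy, OpenCV 4.12 (cv2) and the standard library are available. Lean on these libraries where they do the work, as an engineer would, in place of code of your own. Each camera call takes 0.05 s, during which the arm holds its last target. There are 200 camera calls.

TASK

Make the bench vacuum desiccator ready to pump down: first turn its blue vent ring clockwise until the white pointer stands at the green closed mark. Then take the lid by its black handle, slide it over the chamber until the blind bore in its lug drops onto the locating pin, and press it down firmly against the springy black seal until it sits level and fully home on the rim. Finish while holding the lid pressed down, as the pump needs a hand on it until the vacuum takes: do not let go, and leave the other things on the bench where they are.

Things in the scene. Friction and masses are not known exactly. Their poses are not given: they have to be found in the camera images.
- station: Vacuum desiccator, fixed: white housing 32 mm high, x -90 to 76, y -68 to 178 mm of its axes. Origin at bench level on the axis of the round metal chamber (100 mm across, flat rim at z = 62 mm). -x toward the lug with the pin, +y toward the vent ring (axis at y = 122 mm). A black seal ring, 91 mm across, stands 5 mm proud of the rim. Yaw within 0.35 rad of the robot's axes
- pin_tip (a point): Tip of the fixed upright brass locating pin: 62 mm from the chamber's axis toward the station's -x, 76 mm above the bench. The pin is 8 mm across, stands 14 mm above the lug and the rim (9 mm above the free seal); its top 5 mm taper to 3 mm at the tip
- vent_ring_grip (a point): Centre of the blue fluted vent ring on its upright axis, 56 mm above the bench. Ring 40 mm across, from 46 to 64 mm above the bench (a fixed 18 mm screw cap in its middle rises to 68). It sits on a 26 mm post: fingertips may reach down to 40 mm above the bench. Its white pointer, 6 mm wide, sticks out 9 mm at the lower edge
- vent_ring (a joint): Angle in rad, growing clockwise seen from above: 0 = pointer at the red open mark, 1.40 = at the green closed mark, pointing along the station's -x, at a stop. Starts at 0.1 to 0.6, is stiff (0.06 N m) and stays where left. At value q the pointer lies at angle 4.54 - q about z from the station's x axis
- seal (a joint): How far the seal ring is pressed down, in m: 0 free, 0.005 fully down, flush with the rim. It springs back when let go, 2 N per mm; the lid's own weight presses it only about 1 mm
- lid_handle (a point): Centre of the black bridge handle of the loose lid, 44 mm above its underside (flat on the bench at first). Lid axes: -x toward the lug with the bore, y along the handle. Its bar is 64 mm long in y, 14 mm thick in x, 32 to 56 mm above the underside; metal disc 100 mm across, 10 mm thick, 0.22 kg. Height above the bench: 106 mm when pressed home on the rim, 120 mm with the lug on the pin's tip
- lid_bore (a point): Centre of the bore's mouth in the underside of the lid's lug, 62 mm from the lid's axis toward its -x. Bore 10.4 mm across, 17 mm deep, closed at the top, so the pin is hidden once the lid is over it. The boss round it is 26 mm across, 21 mm high
- jar: bystander: small white jar with a purple label, 60 mm across, 76 mm high, origin under its centre
- vial: bystander: tall glass vial with a black cap, 22 mm across, 96 mm high, origin under its centre
- tube_rack: bystander: clear microtube rack, 89 x 66 mm, with one tube standing up to 66 mm, origin under its centre
- box: bystander: white card freezer box, 88 x 88 x 53 mm, origin under its centre
Things that resemble listed ones, but are neither listed nor needed, are in the scene too. What is shaped like the part that bears lid_handle but orange or yellow is not meant.

How it is judged:
By the outcome, as a careful person would: the job done as asked, in the order asked, and still so for the second after the job is handed in, while the arm keeps its last pose, push and grip.
It also fails if it takes over 54 s, if anything falls off the work surface, if the arm or the gripper's body presses on something with over 40 N, if the wrist force passes 120 N, or if a joint passes its speed limit or range.

## Working session

There is one attempt and no reset: what is moved stays moved. The work goes in short steps, each a Python script; the robot and the scene stay as the last script left them, time stands still between calls to the robot, and variables do not carry over. Pictures are saved under pics/ and viewed, at most 10 in all, crops included, and the job is handed in when it is done.

```bash
ls; mkdir -p pics; cat > h.py <<'E'
import numpy as np, cv2
from bench import *
def px2w(c,uv,z=None):
    """pixel -> world; with depth, or on plane z"""
    K=c["intrinsics"];R=np.array(c["R"]);t=np.array(c["t"]);u,v=uv
    d=np.array([(u-K[0,2])/K[0,0],(v-K[1,2])/K[1,1],1.])
    o=-R.T@t; w=R.T@d
    if z is None: return o+w*c["range_z"][int(round(v)),int(round(u))]
    return o+w*(z-o[2])/w[2]
def cloud(c):
    K=c["intrinsics"];R=np.array(c["R"]);t=np.array(c["t"]);Z=c["range_z"]
    v,u=np.mgrid[:384,:512]
    P=np.stack([(u-K[0,2])/K[0,0]*Z,(v-K[1,2])/K[1,1]*Z,Z],-1)
    W=(P-t)@R
    W[Z<=0]=np.nan
    return W
def w2px(c,X):
    K=c["intrinsics"];p=np.array(c["R"])@np.array(X)+c["t"];p=K@p;return p[:2]/p[2]
def quat(yaw):
    # tool down, tool y axis at angle yaw+90deg: R = Rz(yaw)*Rx(pi)
    return [np.cos(yaw/2),np.sin(yaw/2),0,0]
E
python3 - <<'E'
from h import *
ims=[]
for n in ["scene","side"]:
    c=capture(n); ims.append(c["image"]); W=cloud(c)
    cv2.imwrite(f"pics/{n}1.png",cv2.resize(c["image"],(800,600),interpolation=cv2.INTER_CUBIC))
    print(n,-np.array(c["R"]).T@c["t"])
    for q in ["station","pin_tip","vent_ring_grip","vent_ring","lid_handle","lid_bore","seal","jar","vial","tube_rack","box"]:
        for s in spot_in(n,q)[:3]:
            u,v=s["xy"]; print(q,round(s["conf"],2),np.round(s["xy"]),np.round(px2w(c,s["xy"]),3))
print(current_clock(),current_orientation(),current_finger_gap())
E
```

```text
pics
scene [-0.47452481 -0.69349024  0.60703407]
station 0.58 [206. 205.] [0.462 0.111 0.037]
pin_tip 0.9 [205. 204.] [0.466 0.118 0.037]
lid_handle 0.97 [261. 231.] [ 0.447 -0.134  0.009]
lid_handle 0.85 [367. 256.] [ 0.482 -0.474  0.012]
lid_handle 0.74 [292. 195.] [ 0.718 -0.107  0.034]
lid_bore 0.94 [318. 231.] [ 0.544 -0.291  0.011]
lid_bore 0.89 [265. 231.] [ 0.453 -0.142  0.009]
lid_bore 0.86 [366. 260.] [ 0.464 -0.476  0.008]
jar 0.86 [294. 193.] [ 0.722 -0.112  0.044]
jar 0.32 [204. 204.] [0.469 0.125 0.033]
vial 0.43 [312. 193.] [ 0.705 -0.195  0.066]
box 0.58 [192. 177.] [0.649 0.339 0.04 ]
side [-0.09824203 -1.23890085  0.84337074]
station 0.69 [206. 187.] [0.449 0.17  0.032]
station 0.44 [177. 168.] [0.415 0.386 0.029]
pin_tip 0.9 [205. 188.] [0.441 0.162 0.034]
vent_ring_grip 0.48 [208. 174.] [0.471 0.203 0.063]
lid_handle 0.91 [313. 291.] [ 0.452 -0.506  0.041]
lid_handle 0.73 [292. 250.] [ 0.524 -0.3    0.012]
lid_handle 0.69 [248. 238.] [ 0.447 -0.161  0.003]
lid_bore 0.94 [292. 255.] [ 0.511 -0.32   0.014]
lid_bore 0.66 [248. 235.] [ 0.447 -0.161  0.011]
jar 0.75 [309. 199.] [ 0.714 -0.112  0.041]
vial 0.45 [322. 206.] [ 0.704 -0.199  0.058]
tube_rack 0.66 [178. 166.] [0.424 0.4   0.029]
1.2 [ 9.77740636e-01  2.09817162e-01 -7.93307840e-07 -8.75659441e-05] 0.087746664252185
```

View pics/scene1.png

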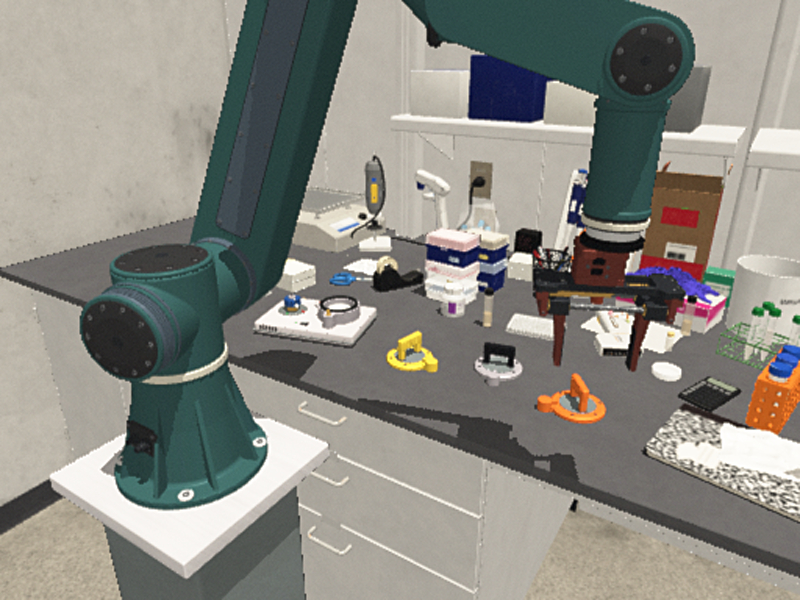

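View pics/side1.png

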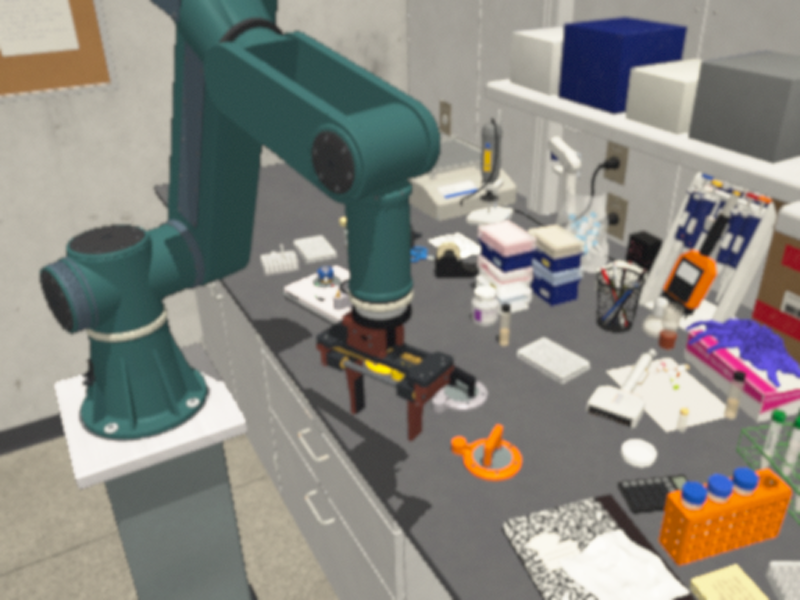

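Scene view: the station with its blue ring is at (292,303), the chamber at (338,308), and the black-handled lid at (498,358) with its lug facing the robot. In the side view the gripper hides the lid. Next I'll look from above with the wrist camera.

```bash
cat >> h.py <<'E'
def wray(c,u,v):
    K=c["intrinsics"];x=(u-K[0,2])/K[0,0];y=(v-K[1,2])/K[1,1];th=np.hypot(x,y)
    s=np.where(th>1e-9,np.tan(th)/np.maximum(th,1e-9),1.)
    return np.stack([x*s,y*s,np.ones_like(x*s)],-1)
def wcloud(c):
    v,u=np.mgrid[:384,:512].astype(float); Z=c["range_z"]
    W=(wray(c,u,v)*Z[...,None]-c["t"])@np.array(c["R"]); W[Z<=0]=np.nan; return W
def wplane(c,uv,z):
    R=np.array(c["R"]);o=-R.T@c["t"];w=R.T@wray(c,np.float64(uv[0]),np.float64(uv[1]));return o+w*(z-o[2])/w[2]
def ww2px(c,X):
    K=c["intrinsics"];p=np.array(c["R"])@np.array(X)+c["t"];r=np.hypot(p[0],p[1]);th=np.arctan2(r,p[2])
    return np.array([K[0,2]+K[0,0]*th*p[0]/r,K[1,2]+K[1,1]*th*p[1]/r])
def save(n,im): cv2.imwrite(f"pics/{n}.png",im)
E
python3 - <<'E'
from h import *
import pickle
ims=[]
for k,p in [("lid",[0.50,-0.28,0.30]),("st",[0.47,0.17,0.30])]:
    move_ptp(p,quat(0.0)); c=capture("wrist"); pickle.dump(c,open(k+".pkl","wb")); ims.append(c["image"])
    W=wcloud(c)
    print(k,current_clock(),-np.array(c["R"]).T@c["t"],c["intrinsics"][0],np.round(current_joint_pos(),2))
    for q in ["station","pin_tip","vent_ring_grip","vent_ring","lid_handle","lid_bore","seal"]:
        for s in spot_in("wrist",q)[:3]:
            u,v=np.round(s["xy"]).astype(int); print(q,round(s["conf"],2),(u,v),np.round(W[v,u],3))
save("w1",cv2.resize(np.vstack(ims),(400*4//3+0,800*3//4)) if 0 else cv2.resize(np.hstack(ims),(800,300),interpolation=cv2.INTER_AREA))
E
```

```text
lid 2.6583 [ 0.5692232  -0.27963714  0.46157046] [297.31863964   0.         257.81333587] [-0.63  0.26  1.46 -0.    1.42  0.94]
station 0.83 (np.int64(40), np.int64(170)) [0.501 0.093 0.052]
pin_tip 0.56 (np.int64(42), np.int64(170)) [0.501 0.088 0.053]
vent_ring_grip 0.4 (np.int64(1), np.int64(189)) [0.472 0.198 0.066]
lid_handle 0.85 (np.int64(269), np.int64(137)) [ 0.54  -0.295  0.055]
lid_handle 0.83 (np.int64(166), np.int64(181)) [ 0.47  -0.132  0.011]
lid_handle 0.78 (np.int64(378), np.int64(178)) [ 0.475 -0.477  0.01 ]
lid_bore 0.89 (np.int64(162), np.int64(184)) [ 0.465 -0.125  0.012]
lid_bore 0.78 (np.int64(269), np.int64(139)) [ 0.538 -0.295  0.056]
lid_bore 0.67 (np.int64(374), np.int64(176)) [ 0.478 -0.469  0.01 ]
seal 0.73 (np.int64(42), np.int64(167)) [0.506 0.088 0.051]
seal 0.57 (np.int64(270), np.int64(140)) [ 0.536 -0.296  0.057]
st 4.7083 [0.54001804 0.17028244 0.46190655] [297.31863964   0.         257.81333587] [ 0.21  0.15  1.61 -0.    1.39  1.78]
station 0.79 (np.int64(270), np.int64(147)) [0.495 0.153 0.032]
pin_tip 0.8 (np.int64(271), np.int64(146)) [0.497 0.151 0.032]
vent_ring_grip 0.81 (np.int64(226), np.int64(160)) [0.481 0.213 0.066]
vent_ring 0.82 (np.int64(230), np.int64(161)) [0.48  0.208 0.065]
vent_ring 0.34 (np.int64(420), np.int64(9)) [ 0.718 -0.071  0.066]
lid_handle 0.92 (np.int64(495), np.int64(134)) [ 0.537 -0.285  0.012]
lid_handle 0.63 (np.int64(428), np.int64(164)) [ 0.472 -0.122  0.012]
lid_bore 0.9 (np.int64(496), np.int64(136)) [ 0.534 -0.266  0.033]
lid_bore 0.81 (np.int64(426), np.int64(166)) [ 0.468 -0.119  0.011]
seal 0.7 (np.int64(306), np.int64(109)) [0.55  0.106 0.065]
seal 0.42 (np.int64(418), np.int64(8)) [ 0.72  -0.069  0.064]
seal 0.25 (np.int64(495), np.int64(137)) [ 0.532 -0.267  0.03 ]
```

View pics/w1.png

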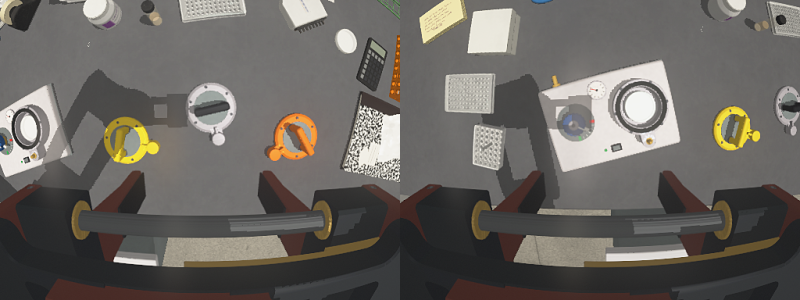

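Wrist view, left half: the lid is at about (269,132) full-res with its lug at (279,179), yellow decoy to its left and orange to its right. Right half: chamber at about (305,133), blue ring at (224,157) and pin lug at about (321,180). Next I'll fit the positions from depth.

```bash
cat > fit.py <<'E'
from h import *
import pickle
from scipy.optimize import least_squares
c=pickle.load(open("st.pkl","rb"));W=wcloud(c);im=c["image"];hsv=cv2.cvtColor(im,cv2.COLOR_BGR2HSV)
def circ(P,r0=None):
    f=lambda p:np.hypot(P[:,0]-p[0],P[:,1]-p[1])-(p[2] if r0 is None else r0)
    r=least_squares(f,[*P.mean(0)[:2],.05],loss="soft_l1",f_scale=.001); return r.x
def reg(m): return W[m]
near=lambda p,d:np.hypot(W[...,0]-p[0],W[...,1]-p[1])<d
m=near((.53,.1),.09)&(W[...,2]>.055)&(W[...,2]<.08)
P=reg(m);print("rim",len(P),np.nanmin(P,0),np.nanmax(P,0))
cen=(np.nanmax(P,0)+np.nanmin(P,0))/2
# outer hull of rim points
h=cv2.convexHull(P[:,:2].astype(np.float32)).reshape(-1,2);print("rim hull circ",circ(h))
b=(hsv[...,0]>95)&(hsv[...,0]<125)&(hsv[...,1]>110)&near((.48,.2),.06)&(W[...,2]>.03)
P=reg(b);print("blue",len(P),P.min(0),P.max(0));h=cv2.convexHull(P[:,:2].astype(np.float32)).reshape(-1,2);print("ring",circ(h))
# housing top rect
m=(W[...,2]>.027)&(W[...,2]<.037)&near((.5,.15),.2)
k=cv2.connectedComponentsWithStats(m.astype(np.uint8));i=1+np.argmax(k[2][1:,4]);P=W[k[1]==i]
r=cv2.minAreaRect((P[:,:2]*1000).astype(np.float32));print("housing",r)
x0,y0,x1,y1=190,90,370,220
s=cv2.resize(im[y0:y1,x0:x1],None,fx=4.4,fy=4.4,interpolation=cv2.INTER_CUBIC);save("st_crop",s)
c2=pickle.load(open("lid.pkl","rb"));
s=cv2.resize(c2["image"][90:200,220:330],None,fx=5,fy=5,interpolation=cv2.INTER_CUBIC);save("lid_crop",s)
W=wcloud(c2)
m=near((.54,-.295),.08)&(W[...,2]>.006)&(W[...,2]<.014);P=W[m];h=cv2.convexHull(P[:,:2].astype(np.float32)).reshape(-1,2)
print("disc",circ(h))
m=near((.54,-.295),.08)&(W[...,2]>.045)&(W[...,2]<.062);P=W[m];print("handle",len(P),cv2.minAreaRect((P[:,:2]*1000).astype(np.float32)),np.median(P,0))
m=near((.54,-.295),.1)&(W[...,2]>.017)&(W[...,2]<.026);P=W[m];print("boss",len(P),np.median(P,0),P.min(0),P.max(0))
E
python3 fit.py
```

```text
rim 2253 [0.44118982 0.05240749 0.05502184] [0.56295194 0.15124471 0.0763105 ]
rim hull circ [0.51130913 0.10131221 0.05042724]
blue 5 [0.46064863 0.2145091  0.35567734] [0.49624937 0.21592539 0.40161161]
ring [0.47979669 0.16315974 0.05480342]
housing ((492.68865966796875, 153.1620330810547), (165.96713256835938, 246.01617431640625), 14.866216659545898)
disc [ 0.53560843 -0.29792448  0.04938811]
handle 503 ((535.968994140625, -297.6287536621094), (15.528468132019043, 64.71865844726562), 14.395689964294434) [ 0.53633521 -0.29749154  0.05530862]
boss 246 [ 0.47747649 -0.31020319  0.02041151] [ 0.46447466 -0.32389002  0.01701436] [ 0.54846356 -0.26794965  0.02280734]
```

View pics/st_crop.png

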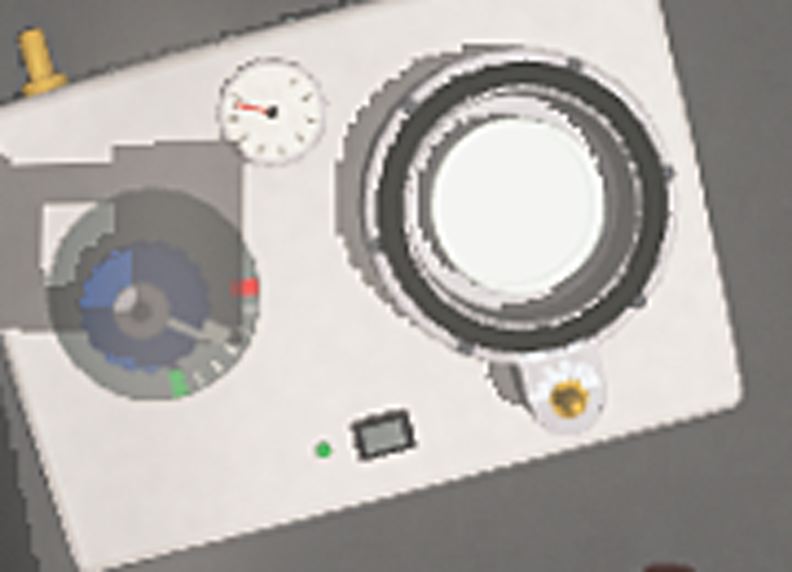

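Crop: ring axis at about (142,310), white pointer running out to about (230,346), red mark (245,288), green mark (178,383), brass pin tip (570,398).

```bash
python3 - <<'E'
from h import *
import pickle
c=pickle.load(open("st.pkl","rb"));W=wcloud(c);f=lambda u,v:(190+u/4.4,90+v/4.4)
yaw=np.radians(14.87);R=np.array([[np.cos(yaw),-np.sin(yaw)],[np.sin(yaw),np.cos(yaw)]])
pin=wplane(c,f(570,398),.076);print("pin",pin)
m=(W[...,2]>.07)&(W[...,2]<.078)&(np.hypot(W[...,0]-.452,W[...,1]-.085)<.012);print("pin cloud",m.sum(),np.median(W[m],0))
b=np.hypot(W[...,0]-.481,W[...,1]-.2195)<.045
for lo,hi in [(.065,.072),(.060,.0665),(.045,.055)]:
    P=W[b&(W[...,2]>lo)&(W[...,2]<hi)];print(lo,len(P),np.median(P,0),(P.min(0)+P.max(0))/2)
m=(W[...,2]>.060)&(W[...,2]<.0685)&(np.hypot(W[...,0]-.5125,W[...,1]-.1015)<.056)&(np.hypot(W[...,0]-.452,W[...,1]-.085)>.02)
P=W[m];print("rim",cv2.minEnclosingCircle((P[:,:2]*1000).astype(np.float32)))
o=np.array([.4927,.1532])-R@[-.007,.055];rg=o+R@[0,.122];print("origin",o,"ring",rg,"pin",o+R@[-.062,0])
for n,uv,z in [("ptr tip",(232,347),.048),("ptr mid",(200,332),.048),("red",(245,288),.033),("green",(178,383),.033),("centre",(142,310),.068)]:
    X=wplane(c,f(*uv),z);d=R.T@(X[:2]-rg);print(n,X,np.hypot(*d),"q",4.54-np.arctan2(d[1],d[0])%(2*np.pi))
E
```

```text
pin [0.45538362 0.08720067 0.076     ]
pin cloud 27 [0.4544921  0.08686651 0.07370623]
0.065 152 [0.48171472 0.21847911 0.06733311] [0.48127053 0.2195295  0.06729229]
0.06 524 [0.48249779 0.21881458 0.06364693] [0.48195047 0.21951426 0.06325891]
0.045 42 [0.47360653 0.19943175 0.05233606] [0.48436829 0.21277575 0.05151701]
rim ((512.96923828125, 101.61180114746094), 49.99945831298828)
origin [0.51358005 0.10183831] ring [0.48227158 0.2197526 ] pin [0.45365639 0.08592745]
ptr tip [0.46592402 0.19171984 0.048     ] 0.032451167438876515 q 0.6150861614604706
ptr mid [0.47086893 0.20195599 0.048     ] 0.021136210598308756 q 0.6569656445306644
red [0.4830511  0.18798643 0.033     ] 0.03177573209710012 q 0.06260720217645588
green [0.45105193 0.21081098 0.033     ] 0.032474898793693766 q 1.3789950399418793
centre [0.48116171 0.2181126  0.068     ] 0.0019802562756620484 q 0.6820921675532783
```

```bash
python3 - <<'E'
from h import *
import pickle
c=pickle.load(open("st.pkl","rb"));W=wcloud(c)
cx,cy=int(190+270/4.4),int(90+110/4.4);g=W[cy-8:cy+9,cx-8:cx+9];gz=np.nanmax(g[...,2]);print("gauge",W[cy,cx],gz)
assert gz<.039
x,y=.4818,.2193
a0=4.54-.62+.2595-np.pi
move_gripper(.058)
move_ptp([x,y,.11],quat(a0))
print(servo_line([x,y,.0425],rate=.06,contact_N=8),current_position())
move_gripper(.03);print("gap",current_finger_gap(),current_grip_force(),current_position())
T0=current_torque();print(T0)
for d in [.3,.6,.8,.86]:
    move_ptp([x,y,.0425],quat(a0-d)); print(d,np.round(np.array(current_torque())-T0,3),np.round(current_force(),1),current_clock())
E
```

```text
gauge [0.54170597 0.17992432 0.0370444 ] 0.03841870745984835
False [0.48211816 0.21939825 0.04283601]
gap 0.03859799003327549 30.000517666339874 [0.48182318 0.21940098 0.04274793]
[ 0.09631851  0.1236253  -0.01125247]
0.3 [-0.418 -0.208 -0.019] [ 0.6 -2.   3.3] 8.7333
0.6 [-1.005 -0.428 -0.07 ] [ 2.2 -4.4  4.3] 9.125
0.8 [-1.166 -0.509 -0.08 ] [ 2.  -6.1  3.8] 9.4333
0.86 [-1.278 -0.518 -0.062] [ 3.  -7.7  4.3] 9.6833
```

```bash
python3 - <<'E'
from h import *
x,y=.4818,.2193
a0=4.54-.62+.2595-np.pi
for d in [.9,.94,.98,1.02]:
    move_ptp([x,y,.0425],quat(a0-d)); T=current_torque();print(d,np.round(T,3),np.round(current_force(),1),current_clock())
    if abs(T[2])>.2: break
move_gripper(.058); servo_line([x,y,.12],rate=.15)
move_ptp([.46,.19,.28],quat(0.0));c=capture("wrist")
import pickle;pickle.dump(c,open("st2.pkl","wb"))
print(current_clock())
u,v=ww2px(c,[.482,.2195,.05]).astype(int)
print(u,v);save("ring2",cv2.resize(c["image"][v-45:v+45,u-60:u+60],None,fx=5,fy=5,interpolation=cv2.INTER_CUBIC))
E
```

```text
0.9 [-1.184 -0.375  0.261] [ 2.4 -6.1  4.2] 9.9333
11.875
236 151
```

View pics/ring2.png

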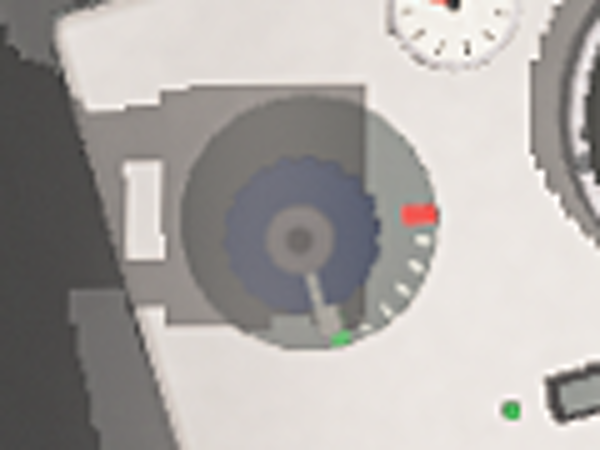

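The pointer stands at the green mark, and the torque rise showed it reached the stop. Next is the lid.

```bash
python3 - <<'E'
from h import *
import pickle
x,y,a=.536,-.2977,.251+np.pi/2
move_ptp([x,y,.14],quat(a)); move_gripper(.05)
print(current_clock(),np.round(current_joint_pos(),2))
print(servo_line([x,y,.022],rate=.1,contact_N=8),current_position())
F0=np.array(current_force())
move_gripper(.0);print("gap",current_finger_gap(),current_grip_force())
servo_line([x,y,.12],rate=.1)
print(current_position(),np.array(current_force())-F0,current_finger_gap(),current_clock())
move_ptp([.5137,.1020,.15],quat(.2595+np.pi/2))
c=capture("wrist");pickle.dump(c,open("held.pkl","wb"));s=capture("scene")
print(current_clock(),current_position(),np.round(current_joint_pos(),2))
u,v=w2px(s,[.51,.1,.12]).astype(int)
save("held",np.hstack([cv2.resize(c["image"],(400,300)),cv2.resize(s["image"][v-45:v+45,u-60:u+60],(400,300),interpolation=cv2.INTER_CUBIC)]))
E
```

```text
14.5417 [-0.62  0.46  1.57  0.    1.11 -0.87]
False [ 0.53650626 -0.29806585  0.02265656]
gap 0.01382567163679167 29.97997909784317
[ 0.53547007 -0.29733278  0.11926061] [-0.10644012  0.63757207 -2.37119573] 0.013885129698639389 17.6583
19.25 [0.51425035 0.10096613 0.14990589] [ 0.06  0.33  1.76 -0.    1.05 -0.2 ]
```

View pics/held.png

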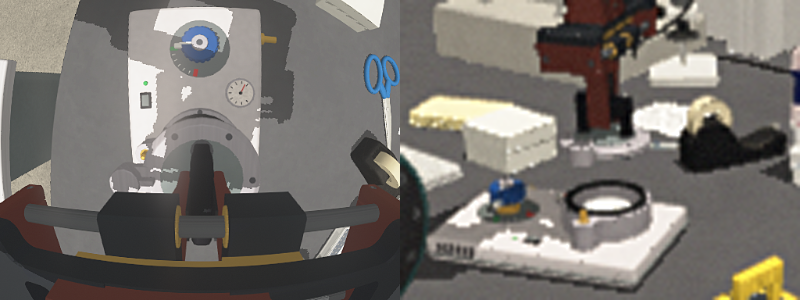

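The lid hangs level, with its boss at (128,175) in the left panel and the pin just showing beside it at about (143,155). I'll measure the boss, disc and handle from depth.

```bash
python3 - <<'E'
from h import *
import pickle
c=pickle.load(open("held.pkl","rb"));W=wcloud(c)
n=lambda p,d:np.hypot(W[...,0]-p[0],W[...,1]-p[1])<d
ctr=np.array([.5142,.1010]);yw=.2595;e=np.array([np.cos(yw),np.sin(yw)])
b=ctr-.062*e
for nm,p,d,lo,hi in [("boss",b,.02,.144,.156),("pin",(.454,.0863),.012,.068,.079),("disc",ctr,.055,.130,.142),("bar",ctr,.045,.175,.192)]:
    m=n(p,d)&(W[...,2]>lo)&(W[...,2]<hi);P=W[m]
    if len(P)<4: print(nm,len(P));continue
    print(nm,len(P),np.round(np.median(P,0),4),"circ",np.round(cv2.minEnclosingCircle((P[:,:2]*1000).astype(np.float32))[0],1),cv2.minAreaRect((P[:,:2]*1000).astype(np.float32)))
print("expected bore",b)
# station re-fit: housing top ring
c2=pickle.load(open("st2.pkl","rb"));W=wcloud(c2)
m=(W[...,2]>.027)&(W[...,2]<.037)&n((.5,.15),.2);k=cv2.connectedComponentsWithStats(m.astype(np.uint8));P=W[k[1]==1+np.argmax(k[2][1:,4])]
print("housing",cv2.minAreaRect((P[:,:2]*1000).astype(np.float32)))
m=(W[...,2]>.060)&(W[...,2]<.0685)&n((.5125,.1015),.056)&~n((.454,.086),.02);print("rim",cv2.minEnclosingCircle((W[m][:,:2]*1000).astype(np.float32)))
m=(W[...,2]>.071)&(W[...,2]<.079)&n((.454,.086),.012);print("pin",m.sum(),np.median(W[m],0))
E
```

```text
boss 1112 [0.4558 0.089  0.1484] circ [457.9  86.8] ((457.0893859863281, 89.515625), (31.783517837524414, 20.723615646362305), 17.465370178222656)
pin 53 [0.4527 0.0868 0.0742] circ [452.5  86.4] ((452.69989013671875, 86.17989349365234), (5.722311973571777, 6.808238983154297), 15.76382064819336)
disc 9575 [0.504  0.1219 0.1379] circ [511.6 102.7] ((507.6510009765625, 118.6513900756836), (104.01538848876953, 63.10823059082031), 14.604145050048828)
bar 3037 [0.5113 0.1137 0.1831] circ [514.2 101.7] ((516.8583984375, 103.35566711425781), (33.57786560058594, 62.410987854003906), 29.015661239624023)
expected bore [0.45427586 0.08509097]
housing ((492.0501708984375, 153.14048767089844), (165.48135375976562, 245.46670532226562), 14.982278823852539)
rim ((512.9278564453125, 101.31742858886719), 50.19809341430664)
pin 29 [0.45330272 0.08626076 0.07369086]
```

```bash
python3 - <<'E'
from h import *
q=quat(.2605+np.pi/2);x,y=.5132,.1030
servo_line([x,y,.108],q,rate=.08);sleep(.2);print(current_position(),np.round(current_force(),1))
F0=np.array(current_force())
r=servo_line([x,y,.0815],q,rate=.02,contact_N=5);print(r,current_position(),np.round(np.array(current_force())-F0,1),np.round(current_torque(),2),current_finger_gap(),current_clock())
E
```

```text
[0.51369851 0.10303955 0.10856151] [ 0.3  0.5 -1.2]
True [0.51252411 0.10209108 0.08742714] [-0.3 -1.6  1.3] [-0.11 -0.35  0.11] 0.013496645289955998 21.0667
```

```bash
python3 - <<'E'
from h import *
q=quat(.2605+np.pi/2);x,y=.5132,.1025
for z in np.arange(.0865,.0795,-.001):
    servo_line([x,y,z],q,rate=.02);sleep(.1);F=np.array(current_force());p=current_position()
    print(round(z,4),np.round(p,4),np.round(F,1),np.round(current_torque(),2),round(current_finger_gap(),4))
    if F[2]>28 or np.hypot(F[0],F[1])>15: break
print(current_clock())
E
```

```text
0.0865 [0.5127 0.1022 0.0864] [-3.  -3.4  1.8] [-0.65  0.27  0.21] 0.0134
0.0855 [0.5127 0.1022 0.0855] [-2.7 -3.5  5.2] [-0.75  0.4   0.18] 0.0136
0.0845 [0.5127 0.1022 0.0847] [-3.5 -3.8  6.4] [-0.76  0.52  0.22] 0.0138
0.0835 [0.5127 0.1021 0.0841] [-4.2 -4.2 10.2] [-0.76  0.65  0.23] 0.0142
0.0825 [0.5127 0.1021 0.084 ] [-6.8 -5.8 20.4] [-0.84  1.14  0.18] 0.0138
0.0815 [0.5127 0.1021 0.0839] [-9.9 -6.  29.6] [-0.91  1.57  0.12] 0.0139
23.1667
```

```bash
python3 - <<'E'
from h import *
sleep(.5);c=capture("wrist");s=capture("scene");W=wcloud(c)
n=lambda p,d:np.hypot(W[...,0]-p[0],W[...,1]-p[1])<d
m=n((.5128,.1022),.047)&(W[...,2]>.062)&(W[...,2]<.082);P=W[m]
A=np.c_[P[:,:2]-[.5128,.1022],np.ones(len(P))];sol=np.linalg.lstsq(A,P[:,2],rcond=None)[0]
for _ in range(3):
    k=abs(A@sol-P[:,2])<.002;sol=np.linalg.lstsq(A[k],P[k,2],rcond=None)[0]
print("disc plane tilt,z",sol,k.sum())
b=np.array([.4529,.0863]);m=n(b,.012)&(W[...,2]>.06);print("boss z",np.percentile(W[m][:,2],[10,50,90]))
m=n((.5,.15),.2)&(W[...,2]>.027)&(W[...,2]<.037);print("housing z",np.median(W[m][:,2]))
print(current_position(),np.round(current_force(),1),current_finger_gap(),current_clock())
u,v=w2px(s,[.5,.13,.08]).astype(int)
save("home",np.hstack([cv2.resize(c["image"],(400,300)),cv2.resize(s["image"][v-36:v+36,u-48:u+48],(400,300),interpolation=cv2.INTER_CUBIC)]))
E
```

```text
disc plane tilt,z [ 0.00436793 -0.01510007  0.0724733 ] 8060
boss z [0.08222672 0.16819507 0.20677576]
housing z 0.0319663901280655
[0.51271511 0.10214284 0.08387688] [-10.4  -5.7  29.4] 0.014027340610343107 23.7667
```

View pics/home.png

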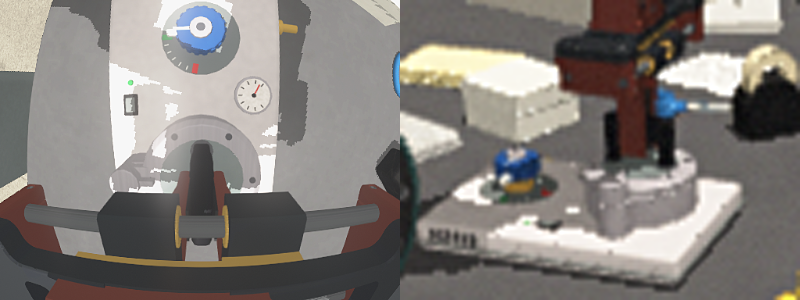

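```bash
python3 - <<'E'
from h import *
import pickle
def tilt(W,ctr,rad,lo,hi):
    m=(np.hypot(W[...,0]-ctr[0],W[...,1]-ctr[1])<rad)&(W[...,2]>lo)&(W[...,2]<hi);P=W[m];A=np.c_[P[:,:2]-ctr,np.ones(len(P))];k=np.ones(len(P),bool)
    for _ in range(4):
        s=np.linalg.lstsq(A[k],P[k,2],rcond=None)[0];k=abs(A@s-P[:,2])<.002
    return np.round(s,4),k.sum()
W=wcloud(capture("wrist"));print("housing",tilt(W,(.49,.15),.15,.026,.038),"disc",tilt(W,(.5128,.1022),.047,.064,.08))
H=wcloud(pickle.load(open("held.pkl","rb")));print("held: housing",tilt(H,(.49,.15),.15,.026,.038),"disc",tilt(H,(.5142,.101),.047,.128,.145))
R=current_orientation();print(R,np.array(quat(.2605+np.pi/2)))
E
```

```text
housing (array([0.0002, 0.0028, 0.0318]), np.int64(31552)) disc (array([ 0.0042, -0.0152,  0.0725]), np.int64(8060))
held: housing (array([0.0009, 0.0013, 0.0318]), np.int64(21106)) disc (array([ 0.0049, -0.0151,  0.1384]), np.int64(8009))
[ 6.09223971e-01  7.92998140e-01 -2.53309391e-04  1.97397192e-04] [0.60927674 0.79295766 0.         0.        ]
```

```bash
python3 - <<'E'
from h import *
import pickle
def prof(W,ctr,yw,z0):
    d=W[...,:2]-np.array(ctr);x=d[...,0]*np.cos(yw)+d[...,1]*np.sin(yw);y=-d[...,0]*np.sin(yw)+d[...,1]*np.cos(yw);r=np.hypot(x,y)
    ok=abs(W[...,2]-z0)<.006
    out=[]
    for lo,hi in [(.015,.03),(.036,.047)]:
        for az in range(-180,180,30):
            t=np.degrees(np.arctan2(y,x));m=ok&(r>lo)&(r<hi)&(t>=az)&(t<az+30)
            if m.sum()>15: out.append((az,round(1e3*np.median(W[m][:,2]),1)))
        out.append("|")
    return out
print(prof(wcloud(pickle.load(open("lid.pkl","rb"))),(.536,-.2977),.251,.010))
print(prof(wcloud(pickle.load(open("held.pkl","rb"))),(.5137,.1015),.2605,.138))
print(prof(wcloud(capture("wrist")),(.5127,.1021),.2605,.072))
E
```

```text
[(-180, np.float64(10.8)), (-150, np.float64(10.9)), (-90, np.float64(11.0)), (-60, np.float64(10.8)), (-30, np.float64(10.7)), (0, np.float64(10.8)), (30, np.float64(10.6)), (60, np.float64(11.3)), (120, np.float64(10.8)), (150, np.float64(10.6)), '|', (-180, np.float64(9.5)), (-150, np.float64(9.8)), (-120, np.float64(9.6)), (-90, np.float64(9.6)), (-60, np.float64(9.7)), (-30, np.float64(9.7)), (0, np.float64(9.7)), (30, np.float64(9.7)), (60, np.float64(9.7)), (90, np.float64(9.8)), (120, np.float64(9.5)), (150, np.float64(9.4)), '|']
[(-180, np.float64(138.7)), (-30, np.float64(138.7)), (0, np.float64(138.8)), (30, np.float64(138.7)), (60, np.float64(138.9)), (90, np.float64(138.9)), (120, np.float64(138.6)), (150, np.float64(138.6)), '|', (-180, np.float64(137.7)), (-30, np.float64(137.7)), (0, np.float64(137.7)), (30, np.float64(137.6)), (60, np.float64(137.5)), (90, np.float64(137.5)), (120, np.float64(137.4)), (150, np.float64(137.6)), '|']
[(-180, np.float64(72.8)), (-30, np.float64(72.8)), (0, np.float64(72.7)), (30, np.float64(72.8)), (60, np.float64(73.0)), (90, np.float64(72.9)), (120, np.float64(72.8)), (150, np.float64(72.8)), '|', (-180, np.float64(71.8)), (-30, np.float64(71.8)), (0, np.float64(71.8)), (30, np.float64(71.7)), (60, np.float64(71.7)), (90, np.float64(71.6)), (120, np.float64(71.6)), (150, np.float64(71.8)), '|']
```

The apparent tilt came from the 1 mm raised window in the lid. The outer annulus is level at 71.7 mm, which matches fully home.

```bash
python3 -c "
from bench import *
print(current_clock(),current_force()); print(close_job())"
```

```text
23.8667 [-9.9517401  -5.4501761  29.82691947]
the job is handed in; nothing more can be done
None
```

I turned the vent ring to the green closed mark, set the lid on the pin and pressed it home and level, and handed the job in at about 24 s with the arm still holding the lid down at about 30 N.

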